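# Stamp a link bar on the hand press by feel

## Task

Mark the link bar that lies in the press guide. Push it in along the guide until you feel it come up against the back stop hidden behind the guard, without forcing the stop out of its setting; then bring the sprung lever down until the punch bites firmly on the bar, and ease the lever slowly back up to its rest, leaving the bar home against the stop.

Things in the scene. Friction and masses are not known exactly. Their poses are not given: they have to be found in the camera images.
- press: grey hand lever marking press fixed to the bench, base 195 x 130 mm (x -110 to +85), 240 mm high; origin on the bench under the ram axis, x runs into the press along the guide, away from its open front, y left, z up. Head: x -38 to +80, y +-38, z 150 to 230 mm; the ram stands out of its top. The bar is guided by two rails 34 mm apart, 10 mm high, x -86 to +45 mm
- bed_edge (a point): middle of the front edge of the steel bed that the bar lies on: 110 mm in front of the ram axis, bed top 30 mm above the bench
- guard_edge (a point): middle of the lower front edge of the sheet-steel finger guard, 64 mm above the bench, 45 mm in front of the ram axis; the guard hides the punch and the back stop
- link_bar: plain flat steel bar 140 x 32 x 14 mm, 0.3 to 0.65 kg, with two 12 mm holes, 14 and 44 mm from its near end, the far half plain; origin at the centre of its underside, x along its length, into the press. It lies on the bed in the guide, free to slide, and its near end stands out past the front edge of the bed
- press_lever (a joint): lever angle, rad: 0 at rest (35 degrees above level, pointing to the press's front), grows as the lever goes down; 0.61 = level, 0.95 = end of travel. A spring returns it with 5 to 8 N at the ball. The ram goes down 30 mm for each rad
- lever_pivot (a point): pivot of the lever on its axis, which lies along the press's y; 190 mm above the bench, 95 mm to the right of the ram axis
- lever_ball (a point): centre of the black ball, 34 mm in diameter, at the end of the lever, 170 mm from the pivot, on the right-hand side of the press
- press_ram: the press's square steel ram with a 14 mm round flat punch at its foot; the punch face stands 62 mm above the press's origin when the lever is at rest and the body's origin moves down with it
- bar_2: spare link bar like the other, on the bench to the right; leave it alone
- bar_3: spare link bar like the other, on the bench to the right; leave it alone
- oil_can: red oil can 187 mm high with a long spout, behind on the right; leave it alone
- parts_dish: round dish 132 mm wide, front right; leave it alone
- bearing_a: ball bearing 62 mm wide, to the left; leave it alone
- back_stop: the back stop, a steel block 24 x 28 x 12 mm in the guide behind the punch, hidden by the guard; it is held in its setting by clamp friction alone and gives way at about 25 N. Origin at press height zero under the middle of its front face, x into the press; the face lies 9 to 29 mm beyond the ram axis
Mind the look-alikes: they are no part of the job. What is shaped like the link_bar but turquoise is not meant.

How it is judged:
By the outcome, as a careful person would: the job done as asked, in the order asked, and still so for the second after the job is handed in, with the robot touching nothing.
It also fails if it takes over 53 s, if anything falls off the work surface, if the arm or the gripper's body presses on something with over 40 N, if the wrist force passes 120 N, or if a joint passes its speed limit or range.

## Robot

A 6-joint arm with a two-finger parallel gripper is mounted at the origin on a cart in front of the work surface, level with it; the furniture and walls round the work are solid. World frame = base frame: x ahead of the robot, y to its left, z up, the work surface at z = 0. Lengths are in m, angles in degrees, forces in N, time in s.
With the tool pointing down it reaches from about 0.425 to 0.95 m from the base axis. Payload 14.7 kg.
Tool frame: the origin (TCP) lies on the mounting face of the last link; the fingertips stand 173 mm ahead of it and the grasp point (between the pads) lies 155 mm ahead of it; z points along the fingers, y is the line along which they close (so a half turn about z gives the same grasp; the last joint's range is limited). The gripper opens to 85 mm and grips with 20 to 120 N. Pads are 22 mm wide; open, the fingers measure 114 mm over their backs; the gripper's body (76 mm by 85 mm) begins 54 mm behind the grasp point. The pads swing forward as they close: fully open they stand 13 mm farther back than shut.
Start: joints at [61.387, 27.513, 91.461, -0, 61.026, -2.67], TCP at [0.284, 0.585, 0.405] pointing down, gripper open.
Joint ranges: [-157.49, 157.49], [-46.99, 117.5], [13.45, 153.17], [-89.5, 269.5], [5.16, 153.95], [-167.48, 167.48]. Speed limits (degrees/s): [108.29, 108.29, 136.94, 172.46, 172.46, 172.46].

## Interface

Orientations are given as [roll, pitch, yaw] about the fixed x, y, z axes, in that order (R = Rz(yaw) Ry(pitch) Rx(roll)).
In Python, from workcell import get_obs, capture, get_calibration, job_done, recognise gives the robot as it stands.
- The arm moves only by the tool apply_moves, never from a script. Its arguments are lists of equal length, an entry for each row: "translation": the shift along the tool's x, y, z scaled (see below), a list of three; "rotation": the turn, a rotation vector about the tool's x, y, z scaled (see below), a list of three. A call has 1 to 10 rows; each row shifts and turns the commanded pose from where the row before left it, along the tool's axes as they then stand; what a row does not reach is not made up. The controller multiplies each number of a shift by 1000 mm and each number of a turn by pi rad. A row lasts 1/8 s, in which the tool goes at most 62.5 mm and 10.7 degrees, less where a joint would pass 70% of its speed; a pose out of reach is approached as far as the arm can. A call with a number of a shift or a turn outside -1 to 1 is refused whole. A call with a gripper value outside its range is refused whole. "hand" is the opening, from -1 (shut) to 1 (fully open), set as the call begins (left out, the last holds). The fingers move at their own pace and stop on an object; "force" is the grip in N (left out, the last holds). Time passes only in rows, so rows that do not move let the fingers close. It gives the time, the measured TCP pose, the force, the opening and the grip force at its end, in the units of the state.
- get_obs(): the state, without advancing time (a new reading comes with each control period).
- capture(name): name is "side" or "top" or "wrist"; returns the picture (480x640x3 uint8, blue, green, red); there is no depth.
- get_calibration(name): a dict with "fx", "fy", "cx", "cy" (pixels), "D" ([k1, k2, p1, p2, k3] as OpenCV has them; the pictures are not rectified), "R" (3x3) and "t" (3): a world point X has camera coordinates R X + t; the wrist camera has in their place "hand_eye" (4x4, takes a point from camera to tool coordinates, whose origin is the TCP and whose axes are the flange's). Camera axes: x right, y down, z forward; pixel columns grow to the right and rows downward; lengths in m; the calibration is good to about 2 mm. A picture is of the moment at which its call begins: read the wrist's pose just before it. get_calibration takes no time and is no camera call.
- job_done(): hands the job in; it is judged then, once.
Trained networks look in the newest picture that a camera, given by its name, has taken for a name from the list of things; names that differ only in an ending like _2 or _b are one class to them, and where a whole thing is asked for, a point or a joint stands for the part that bears it (a point fixed in the world has none). Each returns a list of dicts, best first, with "score" (0 to 1); they miss things now and then, are a little off and sometimes report something else, mostly with a low value. They report only what shows in the picture. A call takes as long as a camera call. They do not tell look-alikes from the thing itself.
- recognise(camera, name): "centre" ([x, y, z] in m, in world coordinates, good to about 4 mm: the middle of the surface that is visible of it).
The state is a dict: "t": time; "joint_pos": joint angles; "dq": joint speeds; "joint_efforts": joint torques, N m; "eef_pos": TCP position; "tool_rot": TCP orientation; "ft_force": force on the tool from outside, world axes, zero at the start; "torque": the same for the moment, N m; "grip_width": finger opening in m; "grip_force": force on a finger pad.
Only numpy, scipy, OpenCV 4.12 (cv2) and the standard library are available. Lean on these libraries where they do the work, as an engineer would, in place of code of your own. Each camera call takes 0.05 s, during which the arm holds its last target. There are 200 camera calls.

## Working session

There is one attempt and no reset: what is moved stays moved. The work goes in short steps, Python scripts to look and compute and a tool call to move; the robot and the scene stay as the last step left them, time stands still between calls to the robot, and variables do not carry over. Pictures are saved under pics/ and viewed, at most 10 in all, crops included, and the job is handed in when it is done.

Besides the shell and the picture viewer there is one more tool, called after "Emit:" by a JSON object that holds its "method" and its "body". apply_moves: Moves the arm, as the interface text tells. Its arguments: {"type":"object","properties":{"translation":{"type":"array","items":{"type":"array","items":{"type":"number"}}},"rotation":{"type":"array","items":{"type":"array","items":{"type":"number"}}},"hand":{"type":"number"},"force":{"type":"number"}},"required":["translation","rotation"]}

```bash
mkdir -p pics; python3 - <<'E'
from workcell import *
import cv2
o=get_obs();print(o)
for c in ["side","top","wrist"]:
    im=capture(c);cv2.imwrite(f"pics/{c}0.png",im)
    k=get_calibration(c);print(c,k)
    for n in ["press","link_bar","lever_ball","bed_edge","guard_edge","press_ram","bar_2"]:
        try: print(c,n,[(round(d["score"],2),[round(float(v),3) for v in d["centre"]]) for d in recognise(c,n)])
        except Exception as e: print(n,e)
E
```

```text
{'t': 0.0, 'joint_pos': array([ 6.13863304e+01,  2.75501455e+01,  9.14950119e+01, -4.54392647e-04,
        6.10242256e+01, -2.66955000e+00]), 'dq': array([-0.01544139, -0.02017877,  0.04232947,  0.00077575, -0.01620397,
        0.00439487]), 'joint_efforts': array([-4.20663753e-03, -9.50649762e+01, -4.30178833e+01, -6.45727687e-04,
        1.23314760e-02, -7.12435039e-06]), 'eef_pos': array([0.28425117, 0.58432465, 0.40406076]), 'tool_rot': array([-1.79930674e+02, -2.83473335e-03,  1.54056099e+02]), 'ft_force': array([-0.50519056, -0.00162425,  0.38746888]), 'torque': array([ 5.31685978e-02, -5.29974830e-05, -3.39328990e-02]), 'grip_force': 0.0, 'grip_width': 0.0855429096906379}
side {'fx': 579.5673142128061, 'fy': 579.5673142128061, 'cx': 324.77552962217516, 'cy': 244.31159741010282, 'D': array([-0.02730065,  0.        ,  0.        ,  0.        ,  0.        ]), 'R': array([[ 0.96156545,  0.27450766,  0.00611813],
       [ 0.23601125, -0.81491959, -0.5293437 ],
       [-0.14032312,  0.51044256, -0.84838542]]), 't': array([-0.48087692, -0.16049979,  1.60990251])}
side press [(0.61, [0
[... 1195 characters left out ...]
), (0.36, [0.612, -0.136, 0.207])]
wrist {'fx': 373.1258850979689, 'fy': 373.1258850979689, 'cx': 316.7115752229238, 'cy': 250.04138856867417, 'D': array([-0.02236774,  0.        ,  0.        ,  0.        ,  0.        ]), 'hand_eye': array([[ 8.21635143e-04, -9.60504960e-01, -2.78261653e-01,
         7.15481459e-02],
       [ 9.99999626e-01,  7.14380306e-04,  4.86840380e-04,
         7.12113743e-04],
       [-2.68827955e-04, -2.78261949e-01,  9.60505188e-01,
         3.01988217e-02],
       [ 0.00000000e+00,  0.00000000e+00,  0.00000000e+00,
         1.00000000e+00]])}
wrist press []
wrist link_bar []
wrist lever_ball []
wrist bed_edge []
wrist guard_edge []
wrist press_ram []
wrist bar_2 []
```

View pics/side0.png

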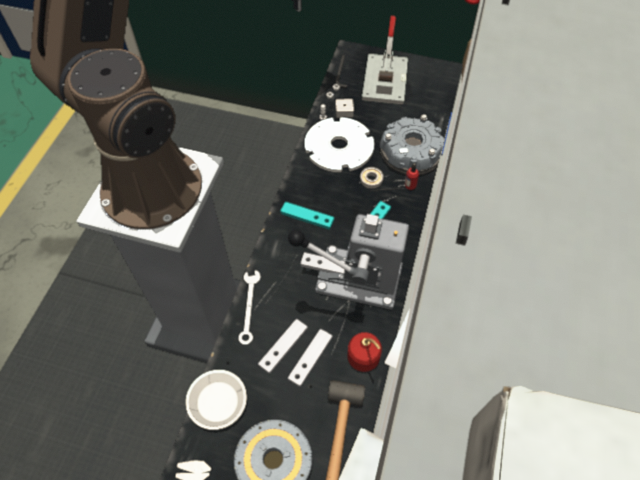

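View pics/top0.png

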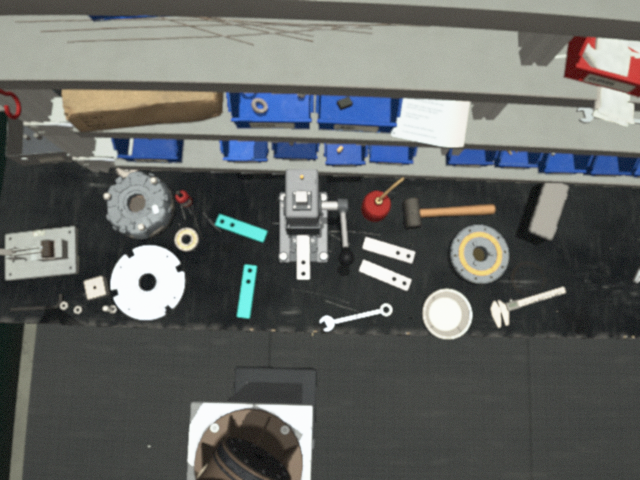

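The side view shows the press at about (370,260), with its grey bar at (320,262) in the guide and the ball at (296,239). In the top view the press is at (302,215), the bar at (303,257) and the ball at (346,256).

Candidates in the top view are the grey bar (303,257), turquoise bars at (240,228) and (247,290), and grey spares at (388,250) and (385,275). The grey bar at (303,257) fits, because it lies in the press guide. I'll confirm it in an enlarged crop.

```bash
python3 - <<'E'
import cv2,numpy as np
a=cv2.imread("pics/top0.png")[160:295,260:370]
b=cv2.imread("pics/side0.png")[200:320,280:420]
a=cv2.resize(a,None,fx=4,fy=4,interpolation=3)[:540];b=cv2.resize(b,None,fx=2.5,fy=2.5,interpolation=3)
c=np.zeros((540,800,3),np.uint8);c[:,:440]=a;c[:300,445:795]=b;cv2.imwrite("pics/crop.png",c)
E
```

```text
(no output)
```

View pics/crop.png

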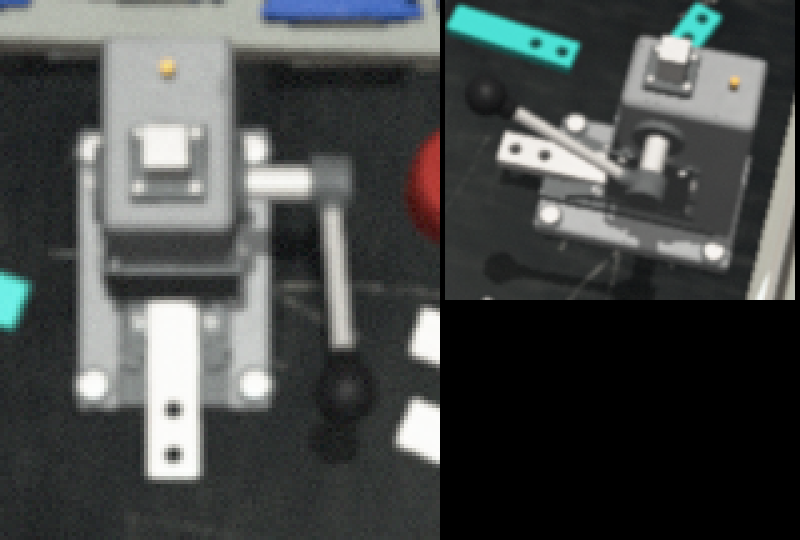

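```bash
cat > h.py <<'E'
from workcell import *
import numpy as np, cv2
from scipy.optimize import least_squares
def cam(c):
    k=get_calibration(c); return np.array([[k['fx'],0,k['cx']],[0,k['fy'],k['cy']],[0,0,1]]),k['D'],k['R'],k['t']
def proj(c,X):
    K,D,R,t=cam(c); return cv2.projectPoints(np.atleast_2d(X).astype(float),cv2.Rodrigues(R)[0],t,K,D)[0][:,0]
def onz(c,uv,z):
    K,D,R,t=cam(c); n=cv2.undistortPoints(np.array([[uv]],float),K,D)[0,0]
    d=R.T@np.array([*n,1]);o=-R.T@t; return o+d*(z-o[2])/d[2]
def tri(u1,u2): return least_squares(lambda X:np.r_[proj('top',X)[0]-u1,proj('side',X)[0]-u2],[.6,-.15,.1]).x
E
python3 - <<'E'
from h import *
T=lambda x,y:(260+x/4-.4,160+y/4-.4); S=lambda x,y:(280+(x-445)/2.5-.3,200+y/2.5-.3)
print('ball',tri(T(345,383),S(486,96)))
for n,p,z in [('nearL',(146,479),.044),('nearR',(201,479),.044),('farL',(147,300),.044),('farR',(197,300),.044),('h1',(174,455),.044),('h2',(174,409),.044),('hFL',(101,228),.23),('hFR',(236,230),.23),('hBL',(104,40),.23),('hBR',(232,40),.23),('ram',(166,148),.25),('ball',(345,383),.2875)]: print(n,onz('top',T(*p),z).round(4))
for n,p,z in [('h1',(515,149),.044),('h2',(545,155),.044),('hFL',(640,40),.23),('hFR',(616,112),.23),('hBL',(766,62),.23),('hBR',(752,132),.23),('nearL',(504,131),.044),('nearR',(497,163),.044)]: print('s',n,onz('side',S(*p),z).round(4))
print('bolts',tri(T(92,384),S(575,122)),tri(T(256,384),S(550,214)), 'hub',tri(T(332,178),S(645,185)))
E
```

```text
ball [ 0.50274138 -0.2222213   0.28782265]
nearL [ 0.4749 -0.1095  0.044 ]
nearR [ 0.4759 -0.1456  0.044 ]
farL [ 0.5944 -0.106   0.044 ]
farR [ 0.5954 -0.1393  0.044 ]
h1 [ 0.4912 -0.1274  0.044 ]
h2 [ 0.5217 -0.1264  0.044 ]
hFL [ 0.598  -0.0859  0.23  ]
hFR [ 0.5992 -0.1622  0.23  ]
hBL [ 0.7093 -0.0831  0.23  ]
hBR [ 0.7117 -0.1569  0.23  ]
ram [ 0.6402 -0.1217  0.25  ]
ball [ 0.5045 -0.2213  0.2875]
s h1 [ 0.4925 -0.1285  0.044 ]
s h2 [ 0.523  -0.1269  0.044 ]
s hFL [ 0.6014 -0.0945  0.23  ]
s hFR [ 0.6    -0.1731  0.23  ]
s hBL [ 0.7134 -0.0864  0.23  ]
s hBR [ 0.7164 -0.1603  0.23  ]
s nearL [ 0.4758 -0.1116  0.044 ]
s nearR [ 0.48   -0.1488  0.044 ]
bolts [ 0.53897777 -0.07074123  0.0261265 ] [ 0.54310984 -0.1801906   0.02649745] hub [ 0.63927761 -0.21827309  0.19932672]
```

The crop confirms it: the grey bar with two holes near its end lies under the guard, and the ball is to the right of it. The press origin is about (0.638, -0.122) with yaw about 2.1°, and the bar's near end is at about (0.476, -0.128). The bar should travel 31–51 mm. I'll close the hand, turn, and go over to the bar end.

Emit:
{"method": "apply_moves", "body": {"translation": [[0, 0, 0], [0, 0, 0], [0, 0, 0], [-0.025, -0.0553, 0], [-0.025, -0.0553, 0], [-0.025, -0.0553, 0], [-0.025, -0.0553, 0], [-0.025, -0.0553, 0], [-0.025, -0.0553, 0], [-0.025, -0.0553, 0]], "rotation": [[0, 0, -0.052], [0, 0, -0.052], [0, 0, -0.052], [0, 0, 0], [0, 0, 0], [0, 0, 0], [0, 0, 0], [0, 0, 0], [0, 0, 0], [0, 0, 0]], "hand": -1, "force": 40}}

```text
t: 2.45
eef_pos: [0.4743, 0.2024, 0.405]
tool_rot: [180.0, 0.0, -177.9]
ft_force: [1.4, 0.3, -0.5]
grip_width: -0.0001
grip_force: 0.0
```

Emit:
{"method": "apply_moves", "body": {"translation": [[0.0069, -0.0553, 0], [0.0069, -0.0553, 0], [0.0069, -0.0553, 0], [0.0069, -0.0553, 0], [0.0069, -0.0553, 0], [0.0069, -0.0553, 0], [0, 0, 0.055], [0, 0, 0.055], [0, 0, 0.05], [0, 0, 0]], "rotation": [[0, 0, 0], [0, 0, 0], [0, 0, 0], [0, 0, 0], [0, 0, 0], [0, 0, 0], [0, 0, 0], [0, 0, 0], [0, 0, 0], [0, 0, 0]]}}

```text
t: 3.7
eef_pos: [0.4435, -0.1286, 0.2424]
tool_rot: [179.9, -0.3, -177.9]
ft_force: [0.4, 0.3, 0.5]
grip_width: -0.0
grip_force: 0.0
```

```bash
python3 - <<'E'
from h import *
o=get_obs();print(o['t'],o['eef_pos'],o['joint_pos'].round(1),o['ft_force'])
a=capture('top');b=capture('side');w=capture('wrist')
cv2.imwrite('pics/t1.png',a);cv2.imwrite('pics/s1.png',b)
c=np.zeros((540,800,3),np.uint8)
c[:,:400]=cv2.resize(a[160:295,250:350],None,fx=4,fy=4,interpolation=3);c[:270,400:]=cv2.resize(b[200:290,270:403],(400,270),interpolation=3)
c[270:540,400:760]=cv2.resize(w,(360,270))
cv2.imwrite('pics/c1.png',c)
E
```

```text
3.7 [ 0.44345022 -0.12855809  0.2423795 ] [ -19.9   27.6  123.7   -0.    29.1 -112.1] [0.37515621 0.27004131 0.52916098]
```

View pics/c1.png

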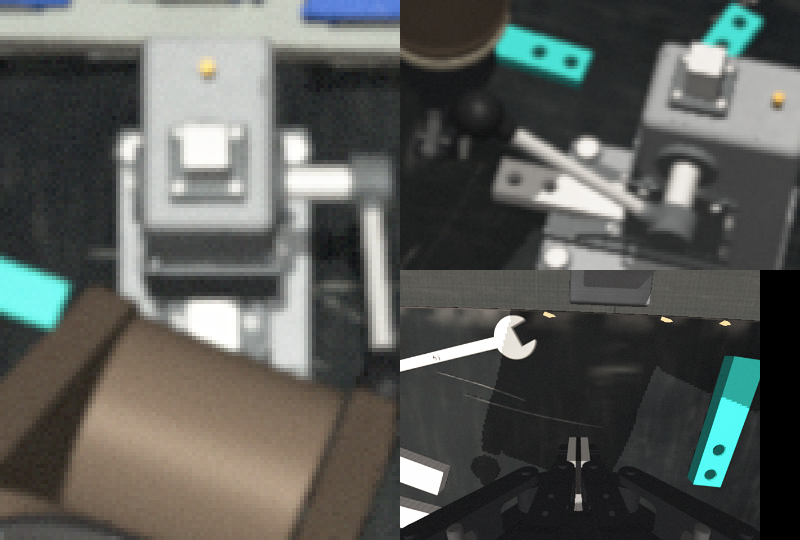

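The tool is at the bar's near end: fingertips at (435,130) in the side crop, bar at (555,190), ball at (478,115). The brown wrist housing sits close to the ball in the top view, so I'll check that clearance in one enlarged crop.

```bash
python3 - <<'E'
from h import *
a=cv2.imread('pics/t1.png');b=cv2.imread('pics/s1.png')
c=np.zeros((600,800,3),np.uint8)
c[:,:400]=cv2.resize(a[180:380,220:353],(400,600),interpolation=3)
c[:600,400:]=cv2.resize(b[110:290,230:350],(400,600),interpolation=3)
cv2.imwrite('pics/c2.png',c)
o=get_obs();p=o['eef_pos']
from scipy.spatial.transform import Rotation as Ro
for d in [0,.173,-.1,-.15]:
  q=p+[0,0,-d];print(d,proj('side',q),proj('top',q))
E
```

```text
0 [[285.35929479 207.62948164]] [[301.55799998 283.90483508]]
0.173 [[288.99855159 248.80912842]] [[303.0003797  289.96576496]]
-0.1 [[282.8528222  179.20127834]] [[300.47079644 279.33454382]]
-0.15 [[281.46336551 163.41862362]] [[299.83106149 276.64454911]]
```

View pics/c2.png

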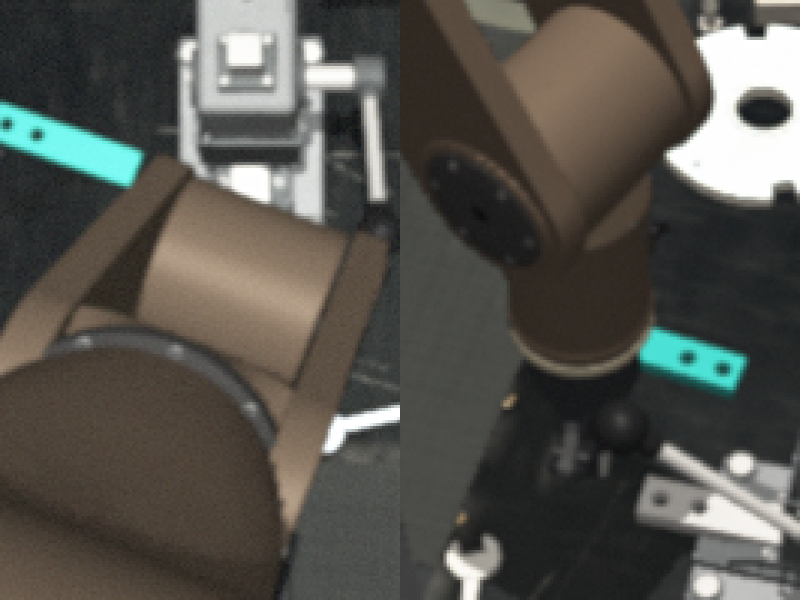

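The J5 fork lobe would pass only about 10 mm over the lever ball. I'll lean the tool 12° to the left about the guide axis so that the wrist stays clear, then lower it behind the bar end.

Emit:
{"method": "apply_moves", "body": {"translation": [[0, 0.036, 0], [0, 0, 0], [0, 0, 0], [0, 0.0073, 0.0342], [-0.006, 0, 0], [-0.004, 0, 0], [0, 0, 0], [0, 0, 0]], "rotation": [[0, 0, 0], [0.0333, 0, 0], [0.0333, 0, 0], [0, 0, 0], [0, 0, 0], [0, 0, 0], [0, 0, 0], [0, 0, 0]]}}

```text
t: 4.85
eef_pos: [0.4535, -0.0927, 0.2105]
tool_rot: [-168.0, 0.1, -177.9]
ft_force: [0.5, -0.1, -0.3]
grip_width: 0.0001
grip_force: 0.0
```

```bash
cat >> h.py <<'E'
from scipy.spatial.transform import Rotation as Ro
def tip():
    o=get_obs();R=Ro.from_euler('xyz',o['tool_rot'],degrees=True).as_matrix()
    return o['eef_pos']+R[:,2]*.173,o
E
python3 - <<'E'
from h import *
p,o=tip();print(o['t'],p.round(4),o['eef_pos'].round(4),o['tool_rot'].round(2),o['ft_force'].round(2))
b=capture('side');w=capture('wrist')
c=np.zeros((540,800,3),np.uint8)
c[:,:400]=cv2.resize(b[160:295,260:360],(400,540),interpolation=3);c[:300,400:]=cv2.resize(w,(400,300))
cv2.imwrite('pics/c3.png',c)
E
```

```text
4.85 [ 0.455  -0.1287  0.0413] [ 0.4535 -0.0927  0.2105] [-1.6799e+02  6.0000e-02 -1.7789e+02] [ 0.5  -0.06 -0.34]
```

View pics/c3.png

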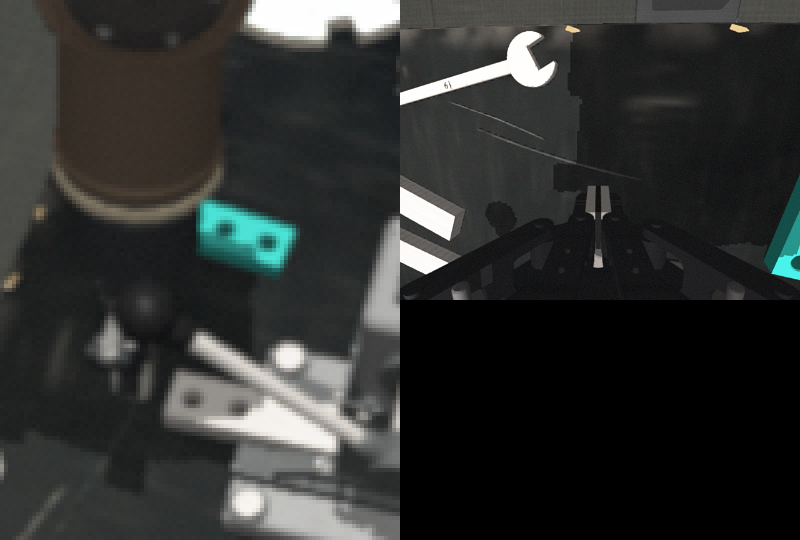

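The fingertips at about (130,370) are just in front of the bar end at (165,410), and the wrist is well to the left of the ball. I'll lower 4 mm and move in gently.

Emit:
{"method": "apply_moves", "body": {"translation": [[0, 0.0008, 0.0039], [-0.003, 0, 0], [-0.003, 0, 0], [-0.002, 0, 0], [-0.002, 0, 0], [-0.002, 0, 0], [-0.002, 0, 0], [-0.002, 0, 0], [-0.002, 0, 0], [-0.002, 0, 0]], "rotation": [[0, 0, 0], [0, 0, 0], [0, 0, 0], [0, 0, 0], [0, 0, 0], [0, 0, 0], [0, 0, 0], [0, 0, 0], [0, 0, 0], [0, 0, 0]]}}

```text
t: 6.2
eef_pos: [0.4733, -0.0918, 0.2057]
tool_rot: [-168.0, -0.0, -177.9]
ft_force: [-3.8, -0.4, 1.1]
grip_width: 0.0004
grip_force: 1.2
```

Emit:
{"method": "apply_moves", "body": {"translation": [[-0.002, 0, 0], [-0.002, 0, 0], [-0.002, 0, 0], [-0.002, 0, 0], [-0.002, 0, 0], [-0.002, 0, 0], [-0.002, 0, 0]], "rotation": [[0, 0, 0], [0, 0, 0], [0, 0, 0], [0, 0, 0], [0, 0, 0], [0, 0, 0], [0, 0, 0]]}}

```text
t: 7.08
eef_pos: [0.4874, -0.0913, 0.2057]
tool_rot: [-168.0, 0.0, -177.9]
ft_force: [-1.4, -0.6, -1.1]
grip_width: 0.0002
grip_force: 1.0
```

```bash
python3 - <<'E'
from h import *
p,o=tip();print(o['t'],p.round(4),o['ft_force'].round(2))
b=capture('side')
c=cv2.resize(b[190:290,270:400],None,fx=6,fy=6,interpolation=3)
cv2.imwrite('pics/c4.png',c)
E
```

```text
7.075 [ 0.4888 -0.1272  0.0365] [-1.42 -0.59 -1.07]
```

View pics/c4.png

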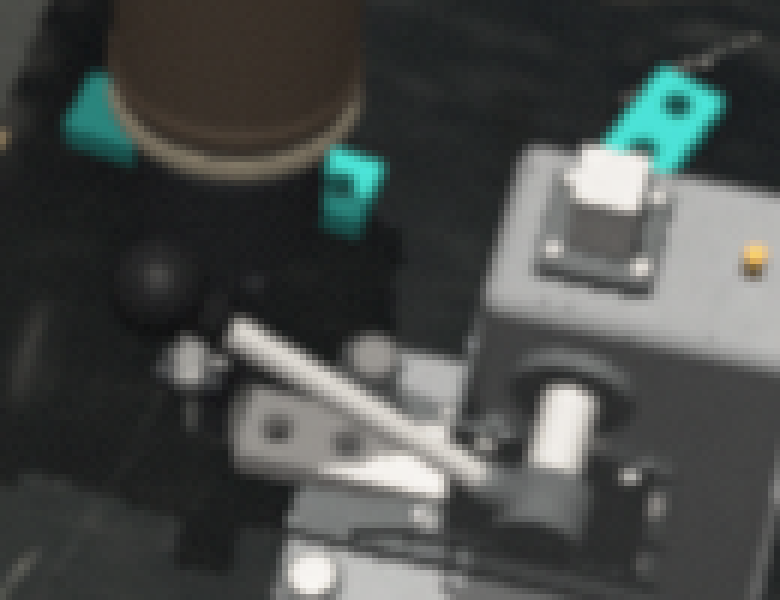

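The bar end is now at about (235,430) in the crop and moving with the fingers (roughly 22 mm of travel). I'll go on in 1 mm steps.

Emit:
{"method": "apply_moves", "body": {"translation": [[-0.001, 0, 0], [-0.001, 0, 0], [-0.001, 0, 0], [-0.001, 0, 0]], "rotation": [[0, 0, 0], [0, 0, 0], [0, 0, 0], [0, 0, 0]]}}

```text
t: 7.62
eef_pos: [0.4913, -0.0911, 0.2058]
tool_rot: [-168.0, -0.0, -177.9]
ft_force: [-3.2, 0.1, 0.5]
grip_width: -0.0004
grip_force: 1.4
```

Emit:
{"method": "apply_moves", "body": {"translation": [[-0.001, 0, 0], [-0.001, 0, 0], [-0.001, 0, 0]], "rotation": [[0, 0, 0], [0, 0, 0], [0, 0, 0]]}}

```text
t: 8.0
eef_pos: [0.4943, -0.091, 0.2058]
tool_rot: [-168.0, -0.0, -177.9]
ft_force: [-2.2, -0.3, 0.7]
grip_width: 0.0001
grip_force: 1.5
```

Next, single calls of 2 rows, checking the force each time.

Emit:
{"method": "apply_moves", "body": {"translation": [[-0.001, 0, 0], [-0.001, 0, 0]], "rotation": [[0, 0, 0], [0, 0, 0]]}}

```text
t: 8.25
eef_pos: [0.4963, -0.091, 0.2058]
tool_rot: [-168.0, 0.0, -177.9]
ft_force: [-2.8, 0.5, 0.5]
grip_width: 0.0002
grip_force: 1.5
```

Emit:
{"method": "apply_moves", "body": {"translation": [[-0.001, 0, 0], [-0.001, 0, 0]], "rotation": [[0, 0, 0], [0, 0, 0]]}}

```text
t: 8.5
eef_pos: [0.4983, -0.0909, 0.2057]
tool_rot: [-168.0, -0.0, -177.9]
ft_force: [-2.2, -0.7, 1.8]
grip_width: -0.0002
grip_force: 1.5
```

Emit:
{"method": "apply_moves", "body": {"translation": [[-0.001, 0, 0], [-0.001, 0, 0]], "rotation": [[0, 0, 0], [0, 0, 0]]}}

```text
t: 8.75
eef_pos: [0.5003, -0.0908, 0.2058]
tool_rot: [-168.0, 0.0, -177.9]
ft_force: [-3.0, 0.2, 2.3]
grip_width: 0.0001
grip_force: 1.5
```

Emit:
{"method": "apply_moves", "body": {"translation": [[-0.001, 0, 0], [-0.001, 0, 0]], "rotation": [[0, 0, 0], [0, 0, 0]]}}

```text
t: 9.0
eef_pos: [0.5023, -0.0907, 0.2057]
tool_rot: [-168.0, -0.0, -177.9]
ft_force: [-3.2, -0.7, 1.9]
grip_width: 0.0001
grip_force: 1.5
```

Emit:
{"method": "apply_moves", "body": {"translation": [[-0.001, 0, 0], [-0.001, 0, 0]], "rotation": [[0, 0, 0], [0, 0, 0]]}}

```text
t: 9.25
eef_pos: [0.5036, -0.0907, 0.2056]
tool_rot: [-168.0, -0.1, -177.9]
ft_force: [-10.4, 0.4, 6.0]
grip_width: -0.0001
grip_force: 4.9
```

The force has jumped to 10 N with the tool lagging, so this is the stop. I'll confirm with one small step.

Emit:
{"method": "apply_moves", "body": {"translation": [[-0.0003, 0, 0], [0, 0, 0]], "rotation": [[0, 0, 0], [0, 0, 0]]}}

```text
t: 9.5
eef_pos: [0.5036, -0.0907, 0.2056]
tool_rot: [-168.0, -0.1, -177.9]
ft_force: [-7.6, -0.1, 5.1]
grip_width: -0.0
grip_force: 4.4
```

It stalls at 8–10 N with no further motion, and the geometry puts the stop face about 19 mm beyond the ram axis, within its range. The bar is home. I'll back off, rise, straighten the tool and go over the ball.

Emit:
{"method": "apply_moves", "body": {"translation": [[0.005, 0, 0], [0.02, 0, 0], [0, 0, -0.06], [0, 0, -0.06], [0, 0, -0.06], [0, 0, -0.06], [0, 0, -0.06], [0, 0, 0], [0, 0, 0], [0, 0, 0]], "rotation": [[0, 0, 0], [0, 0, 0], [0, 0, 0], [0, 0, 0], [0, 0, 0], [0, 0, 0], [0, 0, 0], [-0.0333, 0, 0], [-0.0333, 0, 0], [0, 0, 0]]}}

```text
t: 10.75
eef_pos: [0.4773, -0.03, 0.4994]
tool_rot: [-180.0, 0.1, -178.0]
ft_force: [0.2, 0.6, 0.1]
grip_width: 0.0002
grip_force: 0.0
```

Emit:
{"method": "apply_moves", "body": {"translation": [[-0.0045, -0.0487, 0], [-0.0045, -0.0487, 0], [-0.0045, -0.0487, 0], [-0.0045, -0.0487, 0], [0, 0, 0]], "rotation": [[0, 0, 0], [0, 0, 0], [0, 0, 0], [0, 0, 0], [0, 0, 0]]}}

```text
t: 11.38
eef_pos: [0.5027, -0.2262, 0.4986]
tool_rot: [-179.8, -0.1, -178.0]
ft_force: [0.1, 1.6, -0.6]
grip_width: -0.0001
grip_force: 0.0
```

```bash
python3 - <<'E'
from h import *
p,o=tip();print(o['t'],p.round(4),o['tool_rot'].round(2),o['ft_force'].round(2))
a=capture('top');b=capture('side')
c=np.zeros((480,800,3),np.uint8)
c[:,:400]=cv2.resize(b[190:310,270:370],(400,480),interpolation=3);c[:,400:]=cv2.resize(a[180:300,270:370],(400,480),interpolation=3)
cv2.imwrite('pics/c5.png',c)
E
```

```text
11.375 [ 0.5025 -0.2267  0.3256] [-1.7981e+02 -8.0000e-02 -1.7804e+02] [ 0.09  1.64 -0.65]
```

View pics/c5.png

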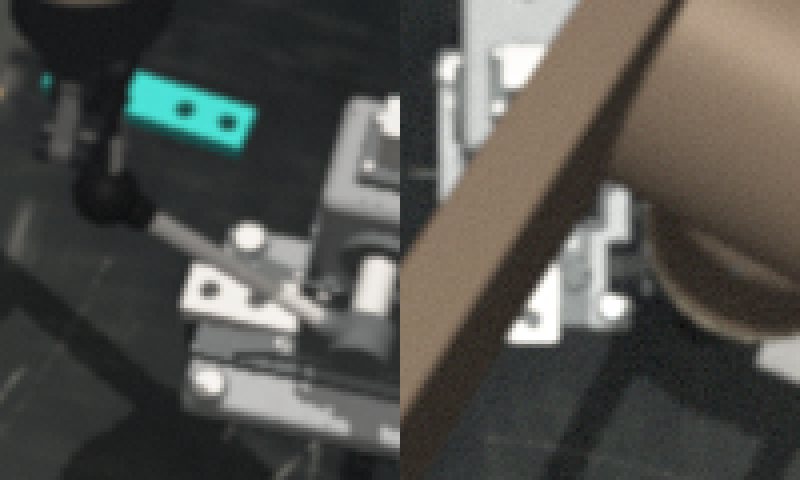

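```bash
python3 - <<'E'
from h import *
p,o=tip();q=lambda X:((proj('side',X)[0]-[270,190])*4).round(1)
print('tip',q(p),'grasp',q(p+[0,0,.018]))
for d in ([.011,0,0],[-.011,0,0],[0,.014,0],[0,-.014,0]): print(d,q(p+np.array(d)))
print('ball',q([.5027,-.2222,.2878]),q([.5045,-.2213,.2875]))
E
```

```text
tip [103.2 152.6] grasp [101.9 132.3]
[0.011, 0, 0] [124.4 157.8]
[-0.011, 0, 0] [ 82.1 147.5]
[0, 0.014, 0] [111.6 130.2]
[0, -0.014, 0] [ 94.7 175.4]
ball [107.8 191.5] [111.7 191.2]
```

The fingertips sit over the ball within a few mm: projected tip (103,153), ball (108,190) in the crop. I'll come down to touch it.

Emit:
{"method": "apply_moves", "body": {"translation": [[0, 0.003, 0], [0, 0, 0.01], [0, 0, 0.006], [0, 0, 0.003], [0, 0, 0.003], [0, 0, 0.002]], "rotation": [[0, 0, 0], [0, 0, 0], [0, 0, 0], [0, 0, 0], [0, 0, 0], [0, 0, 0]]}}

```text
t: 12.22
eef_pos: [0.5016, -0.2203, 0.4756]
tool_rot: [180.0, -0.1, -177.9]
ft_force: [-16.2, 1.3, 21.2]
grip_width: 0.0001
grip_force: 10.0
```

The tip has contacted, with a sideways load because I went straight down. I'll relieve it along the arc and continue on the arc.

Emit:
{"method": "apply_moves", "body": {"translation": [[0.002, 0, 0], [0.004, 0, 0.0058], [0.004, 0, 0.006]], "rotation": [[0, 0, 0], [0, 0, 0], [0, 0, 0]]}}

```text
t: 12.6
eef_pos: [0.4921, -0.2206, 0.4639]
tool_rot: [-180.0, 0.0, -177.9]
ft_force: [-5.7, 1.5, 10.9]
grip_width: -0.0003
grip_force: 5.1
```

Emit:
{"method": "apply_moves", "body": {"translation": [[0.0034, 0, 0.0066], [0.0034, 0, 0.0066], [0.0028, 0, 0.0068], [0.0028, 0, 0.0068], [0.0022, 0, 0.007], [0.0022, 0, 0.007]], "rotation": [[0, 0, 0], [0, 0, 0], [0, 0, 0], [0, 0, 0], [0, 0, 0], [0, 0, 0]]}}

```text
t: 13.35
eef_pos: [0.4752, -0.2214, 0.4228]
tool_rot: [-180.0, -0.0, -177.9]
ft_force: [-6.7, -1.0, 10.6]
grip_width: -0.0
grip_force: 4.8
```

Emit:
{"method": "apply_moves", "body": {"translation": [[0.0016, 0, 0.0073], [0.0016, 0, 0.0073], [0.001, 0, 0.0073], [0.001, 0, 0.0073]], "rotation": [[0, 0, 0], [0, 0, 0], [0, 0, 0], [0, 0, 0]]}}

```text
t: 13.85
eef_pos: [0.47, -0.2216, 0.3935]
tool_rot: [-180.0, -0.0, -177.9]
ft_force: [-7.7, -0.9, 8.9]
grip_width: 0.0003
grip_force: 4.4
```

Emit:
{"method": "apply_moves", "body": {"translation": [[0.001, 0, 0.003], [0.0007, 0, 0.003], [0.0001, 0, 0.003]], "rotation": [[0, 0, 0], [0, 0, 0], [0, 0, 0]]}}

```text
t: 14.22
eef_pos: [0.4684, -0.2217, 0.3847]
tool_rot: [-180.0, -0.0, -177.9]
ft_force: [-5.0, 0.6, 8.2]
grip_width: 0.0
grip_force: 4.1
```

Emit:
{"method": "apply_moves", "body": {"translation": [[0, 0, 0.002], [0, 0, 0.002]], "rotation": [[0, 0, 0], [0, 0, 0]]}}

```text
t: 14.48
eef_pos: [0.4682, -0.2217, 0.3807]
tool_rot: [-180.0, -0.0, -177.9]
ft_force: [-8.3, -0.1, 14.9]
grip_width: 0.0001
grip_force: 7.4
```

Emit:
{"method": "apply_moves", "body": {"translation": [[0, 0, 0.001], [0, 0, 0.001]], "rotation": [[0, 0, 0], [0, 0, 0]]}}

```text
t: 14.72
eef_pos: [0.4681, -0.2217, 0.3791]
tool_rot: [-180.0, -0.1, -177.9]
ft_force: [-11.3, -0.1, 23.1]
grip_width: 0.0001
grip_force: 11.1
```

Emit:
{"method": "apply_moves", "body": {"translation": [[0.0005, 0, 0.001], [0, 0, 0.001]], "rotation": [[0, 0, 0], [0, 0, 0]]}}

```text
t: 14.98
eef_pos: [0.4678, -0.2217, 0.3776]
tool_rot: [-180.0, 0.0, -177.9]
ft_force: [-11.7, 1.8, 29.3]
grip_width: 0.0001
grip_force: 14.9
```

Emit:
{"method": "apply_moves", "body": {"translation": [[0.0005, 0, 0.001], [0, 0, 0.001], [0, 0, 0]], "rotation": [[0, 0, 0], [0, 0, 0], [0, 0, 0]]}}

```text
t: 15.35
eef_pos: [0.4675, -0.2217, 0.3762]
tool_rot: [-179.9, 0.1, -177.9]
ft_force: [-10.8, 4.5, 36.2]
grip_width: -0.0003
grip_force: 17.5
```

Emit:
{"method": "apply_moves", "body": {"translation": [[0.0005, 0, 0.001], [0, 0, 0.001], [0, 0, 0.001], [0, 0, 0]], "rotation": [[0, 0, 0], [0, 0, 0], [0, 0, 0], [0, 0, 0]]}}

```text
t: 15.85
eef_pos: [0.4672, -0.2217, 0.3738]
tool_rot: [-179.9, 0.1, -177.9]
ft_force: [-13.0, 5.9, 44.9]
grip_width: -0.0003
grip_force: 23.1
```

The punch is biting firmly: about 45 N at the ball, with force rising and little motion. Now I'll ease the lever slowly back up along the arc.

Emit:
{"method": "apply_moves", "body": {"translation": [[0, 0, -0.001], [-0.0005, 0, -0.0015], [0, 0, -0.0015], [-0.0005, 0, -0.002], [0, 0, -0.002], [-0.0005, 0, -0.002], [-0.0002, 0, -0.0025], [-0.0005, 0, -0.0025], [-0.0005, 0, -0.0025], [-0.0005, 0, -0.0025]], "rotation": [[0, 0, 0], [0, 0, 0], [0, 0, 0], [0, 0, 0], [0, 0, 0], [0, 0, 0], [0, 0, 0], [0, 0, 0], [0, 0, 0], [0, 0, 0]]}}

```text
t: 17.1
eef_pos: [0.47, -0.2216, 0.3918]
tool_rot: [-180.0, -0.0, -177.9]
ft_force: [-5.8, 0.3, 7.8]
grip_width: 0.0001
grip_force: 3.9
```

Emit:
{"method": "apply_moves", "body": {"translation": [[-0.0002, 0, -0.0029], [-0.0003, 0, -0.0029], [-0.0003, 0, -0.0029], [-0.0004, 0, -0.0029], [-0.0004, 0, -0.0029], [-0.0005, 0, -0.0029], [-0.0005, 0, -0.0029], [-0.0006, 0, -0.0029], [-0.0007, 0, -0.0029], [-0.0007, 0, -0.0029]], "rotation": [[0, 0, 0], [0, 0, 0], [0, 0, 0], [0, 0, 0], [0, 0, 0], [0, 0, 0], [0, 0, 0], [0, 0, 0], [0, 0, 0], [0, 0, 0]]}}

```text
t: 18.35
eef_pos: [0.4756, -0.2216, 0.4212]
tool_rot: [-179.9, 0.1, -177.9]
ft_force: [3.1, 0.4, 5.7]
grip_width: 0.0001
grip_force: 2.7
```

Emit:
{"method": "apply_moves", "body": {"translation": [[-0.0007, 0, -0.0028], [-0.0008, 0, -0.0028], [-0.0008, 0, -0.0028], [-0.0009, 0, -0.0028], [-0.001, 0, -0.0028], [-0.001, 0, -0.0028], [-0.0011, 0, -0.0028], [-0.0012, 0, -0.0028], [-0.0012, 0, -0.0028], [-0.0013, 0, -0.0028]], "rotation": [[0, 0, 0], [0, 0, 0], [0, 0, 0], [0, 0, 0], [0, 0, 0], [0, 0, 0], [0, 0, 0], [0, 0, 0], [0, 0, 0], [0, 0, 0]]}}

```text
t: 19.6
eef_pos: [0.485, -0.2209, 0.4486]
tool_rot: [180.0, -0.0, -177.9]
ft_force: [3.0, -0.1, 4.4]
grip_width: 0.0002
grip_force: 2.2
```

Emit:
{"method": "apply_moves", "body": {"translation": [[-0.0013, 0, -0.0027], [-0.0013, 0, -0.0027], [-0.0014, 0, -0.0027], [-0.0014, 0, -0.0027], [-0.0015, 0, -0.0027], [-0.0015, 0, -0.0027], [-0.0016, 0, -0.0026], [-0.0016, 0, -0.0026], [-0.0016, 0, -0.0026], [-0.0016, 0, -0.0026]], "rotation": [[0, 0, 0], [0, 0, 0], [0, 0, 0], [0, 0, 0], [0, 0, 0], [0, 0, 0], [0, 0, 0], [0, 0, 0], [0, 0, 0], [0, 0, 0]]}}

```text
t: 20.85
eef_pos: [0.4998, -0.2204, 0.4752]
tool_rot: [-180.0, -0.0, -177.9]
ft_force: [2.1, 0.0, 3.8]
grip_width: -0.0002
grip_force: 1.9
```

Emit:
{"method": "apply_moves", "body": {"translation": [[-0.0012, 0, -0.002], [-0.0008, 0, -0.002], [0, 0, -0.002], [0, 0, -0.003], [0, 0, -0.004], [0, 0, -0.02], [0, 0, -0.03], [0, 0.05, -0.03], [0, 0.05, 0], [0, 0.05, 0]], "rotation": [[0, 0, 0], [0, 0, 0], [0, 0, 0], [0, 0, 0], [0, 0, 0], [0, 0, 0], [0, 0, 0], [0, 0, 0], [0, 0, 0], [0, 0, 0]]}}

```text
t: 22.1
eef_pos: [0.4957, -0.0691, 0.5686]
tool_rot: [-180.0, 0.1, -177.9]
ft_force: [1.3, -0.3, 0.8]
grip_width: -0.0002
grip_force: 0.0
```

Emit:
{"method": "apply_moves", "body": {"translation": [[0, 0.06, 0], [0, 0.06, 0], [0, 0.06, 0], [0, 0.06, 0], [0, 0, 0], [0, 0, 0]], "rotation": [[0, 0, 0], [0, 0, 0], [0, 0, 0], [0, 0, 0], [0, 0, 0], [0, 0, 0]]}}

```text
t: 22.85
eef_pos: [0.487, 0.1694, 0.568]
tool_rot: [-180.0, -0.0, -177.8]
ft_force: [0.6, 0.4, -1.1]
grip_width: 0.0006
grip_force: 0.0
```

```bash
python3 - <<'E'
from h import *
p,o=tip();print(o['t'],p.round(4),o['ft_force'].round(2))
a=capture('top');b=capture('side')
c=np.zeros((540,800,3),np.uint8)
c[:,:440]=cv2.resize(a[160:295,260:370],(440,540),interpolation=3);c[:300,445:795]=cv2.resize(b[200:320,280:420],(350,300),interpolation=3)
cv2.imwrite('pics/c6.png',c)
E
```

```text
22.85 [0.487  0.1693 0.395 ] [ 0.63  0.41 -1.12]
```

View pics/c6.png

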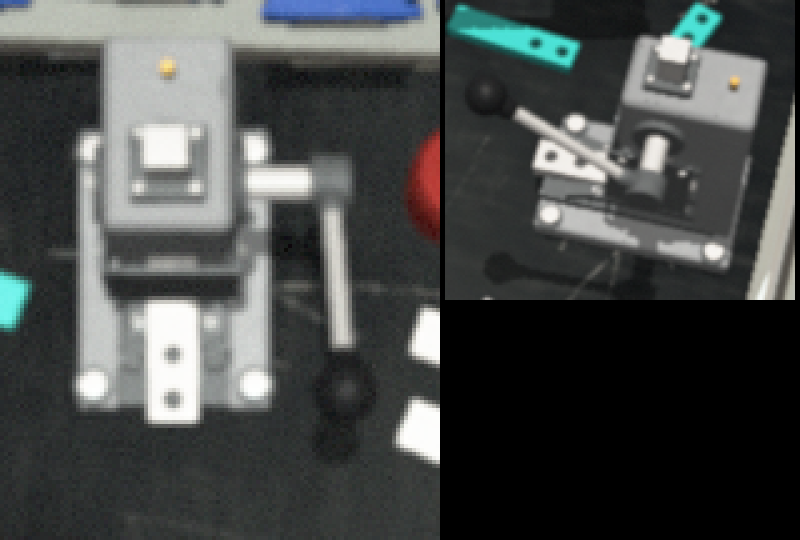

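The lever ball is back at its rest position (345,383), the bar sits in the guide with its near end at (172,423), and the arm is clear. I'm handing the job in.

```bash
python3 -c "
from workcell import *
print(job_done())"
```

```text
the job is handed in; nothing more can be done
None
```

I pushed the bar home until it stalled against the back stop at about 8–10 N, brought the lever down until the punch bit at about 45 N on the ball, eased it slowly back to rest, and handed in at about 23 s; I haven't seen the verdict.

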